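# Open the drop-front dessert cabinet onto its slide-out supports

## Task

Get the little dessert cabinet ready for serving: lift the front end of each of its two slide-out supports over the bump that catches it and draw both supports out as far as they go. Only then swing the flap gently down towards you until it lies level on both supports. Leave the dishes, pot, mug, jar, stand and gift standing where they are.

Things in the scene. Friction and masses are not known exactly. Their poses are not given: they have to be found in the camera images.
- cabinet: low pale wood display cabinet fixed to the table, 300 mm wide (y), 232 mm deep, open deck 106 mm above the table. Origin on the table right below the middle of the flap's hinge line, at the cabinet's front; its x axis points into the cabinet away from the robot, z up. The supports slide along its x axis
- support_left (a joint): travel of the left (seen from the robot) support, m: 0 in (start), 0.105 fully out towards the robot (cabinet's -x); at the cabinet's y = +85 mm; light friction. A tooth under it is caught behind a brass bump 8 mm high at the cabinet's front edge: it slides only with its front end lifted over the bump, through the first 35 mm of travel. Past that it slides freely both ways and, let go, lies level by itself; the bump then keeps it from going back in fully
- support_right (a joint): travel of the right (seen from the robot) support, m: 0 in (start), 0.105 fully out towards the robot (cabinet's -x); at the cabinet's y = -85 mm; light friction. A tooth under it is caught behind a brass bump 8 mm high at the cabinet's front edge: it slides only with its front end lifted over the bump, through the first 35 mm of travel. Past that it slides freely both ways and, let go, lies level by itself; the bump then keeps it from going back in fully
- left_head (a point): centre of the top face of the left support's head, the block at its front end: 40 mm along the slide, 18 mm wide, 38 mm tall, top 94 mm above the table, in front of the flap; free space beside and below. Lifting (about 1 N) tips the support about a pivot in the cabinet 190 mm behind the head: the tooth clears the bump when the head is 13 mm up (18 to 22 is right, 26 is the stop)
- right_head (a point): centre of the top face of the right support's head, the block at its front end: 40 mm along the slide, 18 mm wide, 38 mm tall, top 94 mm above the table, in front of the flap; free space beside and below. Lifting (about 1 N) tips the support about a pivot in the cabinet 190 mm behind the head: the tooth clears the bump when the head is 13 mm up (18 to 22 is right, 26 is the stop)
- flap (a joint): angle of the flap, rad: 0 leaning back 0.30 rad from upright, away from the robot; 0.30 upright; 1.87 level on the supports, pointing to the robot, which stop it there (on supports still pushed in it would bear only close to its hinge, so that counts as a failure). The hinge is stiff (0.5 N m): the flap stays where it is left; push it near its free edge from behind, then from above (about 4 N), all the way down
- flap_hinge (a point): middle of the flap's hinge axis (the axis is the cabinet's y axis), 100 mm above the table
- flap_edge (a point): middle of the flap's free edge, 160 mm from the hinge axis. The flap is a pale wood frame with clear panes, 270 mm wide, 12 mm thick (6 mm either side of the hinge axis); closed, its edge is the top and there is free space behind it
- dip_dish: white dip bowl, 60 mm wide, 34 mm tall, on the table between the two supports, under where the flap will lie; origin at the centre of its underside
- plates: white plate, 110 mm wide, 16 mm tall, on the cabinet's deck; origin at the centre of its underside
- sweet_jar: glass jar with steel cap, 60 mm wide, 90 mm tall, on the cabinet's deck; origin at the centre of its underside
- flower_pot: pink empty flower pot, 90 mm wide, 110 mm tall, on the table left of the cabinet; origin at the centre of its underside
- mug: white mug, 80 mm wide, 90 mm tall, on the table right of the cabinet; origin at the centre of its underside
- gift: plain cardboard gift box, 90 x 70 x 60 mm, on the table to the left; origin at the centre of its underside
- low_stand: steel cake stand, 120 mm wide, 80 mm tall, on the table right of the cabinet; origin at the centre of its underside

How it is judged:
On the way:
1. both supports are drawn out while the flap is still up (value of joint each of support_left, support_right above 0.08 m and value of joint flap below 0.8 rad), for 0.1 s.
At the end, for the whole second after the job is handed in: both supports are out by more than 80 mm and the flap lies still on them, level within 0.05 rad (flap joint between 1.82 and 1.92) (value of joint each of support_left, support_right above 0.08 m and value of joint flap between 1.82 and 1.92 rad and velocity of joint flap between -0.05 and 0.05 rad/s); the robot touches nothing.
It fails at once if the flap is lowered (past 0.8 rad) while a support is not out (value of joint flap above 0.8 rad and (not (value of joint support_left above 0.08 m) or not (value of joint support_right above 0.08 m))).
It fails at once if the flap is slammed (faster than 4 rad/s) (velocity of joint flap above 4 rad/s).
It fails at once if a bystander is knocked over or moved more than 40 mm (distance of any of dip_dish, plates, sweet_jar, flower_pot, mug, gift, low_stand from where it was at the start of the episode above 0.04 m or angle between any of dip_dish, plates, sweet_jar, flower_pot, mug, gift, low_stand's own z axis and vertical above 0.5 rad).
It also fails if it takes over 67 s, if anything falls off the work surface, if the arm or the gripper's body presses on something with over 40 N, if the wrist force passes 120 N, or if a joint passes its speed limit or range.

## Robot

A 6-joint arm with a two-finger parallel gripper is mounted at the origin on the work surface. World frame = base frame: x ahead of the robot, y to its left, z up, the work surface at z = 0. Lengths are in m, angles in rad, forces in N, time in s.
With the tool pointing down it reaches from about 0.3 to 0.875 m from the base axis. Payload 6.4 kg.
Tool frame: the origin (TCP) lies at the very end of the fingers, on their centre line; the grasp point (between the pads) lies 19 mm behind it; z points along the fingers, y is the line along which they close (so a half turn about z gives the same grasp; the last joint's range is limited). The gripper opens to 85 mm and grips with 20 to 120 N. Pads are 22 mm wide; open, the fingers measure 114 mm over their backs; the gripper's body (76 mm by 85 mm) begins 54 mm behind the grasp point. The pads swing forward as they close: fully open they stand 13 mm farther back than shut.
Start: joints at [-1.424, 0.181, 1.607, -0, 1.354, -0.206], TCP at [0.199, -0.54, 0.231] pointing down, gripper open.
Joint ranges: [-2.99, 2.99], [-0.89, 2.07], [0.3, 2.58], [-1.14, 4.28], [0, 2.63], [-3.12, 3.12]. Speed limits (rad/s): [2.57, 2.57, 3.01, 3.14, 3.14, 3.14].

## Interface

Orientations are given as a unit quaternion [w, x, y, z].
In Python, from bench import ctrl, camera, calibration, order, outline_of gives the robot as it stands.
- The arm moves only by the tool move_arm, never from a script. Its argument "series" is a list that holds one entry, the list of rows, each a list of 5 numbers: the opening, from 0 (shut) to 1 (fully open), then the shift along the tool's x, y, z in mm, then the turn about the tool's z in rad. A call has exactly 10 rows; each row is the pose to reach, as a shift and turn from the pose commanded when the call began, along the tool's axes at that moment; what a row does not reach only later rows make up. A row lasts 1/12 s, in which the tool goes at most 41.7 mm and 7.16 degrees, less where a joint would pass 70% of its speed; a pose out of reach is approached as far as the arm can. A call with a gripper value outside its range is refused whole. The fingers move at their own pace and stop on an object; the grip force is fixed at half the most. Time passes only in rows, so rows that repeat a pose let the fingers close, or fill a call up. It gives the time, the measured TCP pose, the force, the opening and the grip force at its end, in the units of the state.
- ctrl.get_obs(): the state, without advancing time (a new reading comes with each control period).
- camera(name): name is "scene" or "top"; returns (picture, depth): 384x512x3 uint8, blue, green, red; 384x512 float32, m along the optical axis (not along the pixel's ray), 0 where there is no reading.
- calibration(name): a dict with "intrinsics" (3x3 intrinsics, pixels), "rvec" (rotation vector, rad) and "tvec" (3), from world to camera coordinates, as OpenCV has them. Camera axes: x right, y down, z forward; pixel columns grow to the right and rows downward; lengths in m; the calibration is good to about 2 mm. A picture is of the moment at which its call begins. calibration takes no time and is no camera call.
- order.hand_in(): hands the job in; it is judged then, once.
Trained networks look in the newest picture that a camera, given by its name, has taken for a name from the list of things; names that differ only in an ending like _2 or _b are one class to them, and where a whole thing is asked for, a point or a joint stands for the part that bears it (a point fixed in the world has none). Each returns a list of dicts, best first, with "conf" (0 to 1); they miss things now and then, are a little off and sometimes report something else, mostly with a low value. They report only what shows in the picture. A call takes as long as a camera call.
- outline_of(target, camera): "region" (384x512 bool, what is visible of it) and "bbox" ([centre column, centre row, width, height] in pixels, round what is visible of it).
The state is a dict: "time_s": time; "q": joint angles; "dq": joint speeds; "joint_efforts": joint torques, N m; "eef_pos": TCP position; "eef_rot": TCP orientation; "wrist_force": force on the tool from outside, world axes, zero at the start; "torque": the same for the moment, N m; "opening": opening from 0.0 (shut) to 1.0 (fully open); "grasp_force": force on a finger pad.
Only numpy, scipy, OpenCV 4.12 (cv2) and the standard library are available. Lean on these libraries where they do the work, as an engineer would, in place of code of your own. Each camera call takes 0.05 s, during which the arm holds its last target. There are 200 camera calls.

## Working session

There is one attempt and no reset: what is moved stays moved. The work goes in short steps, Python scripts to look and compute and a tool call to move; the robot and the scene stay as the last step left them, time stands still between calls to the robot, and variables do not carry over. Pictures are saved under pics/ and viewed, at most 10 in all, crops included, and the job is handed in when it is done.

Besides the shell and the picture viewer there is one more tool, called after "Call:" as name(argument=value, ...) on one line, values as JSON. move_arm: Moves the arm, as the interface text tells. Its arguments: {"type":"object","properties":{"series":{"type":"array","items":{"type":"array","items":{"type":"array","items":{"type":"number"}}}}},"required":["series"]}

```bash
mkdir -p pics
cat > h.py <<'E'
import numpy as np, cv2
from bench import ctrl,camera,calibration,order,outline_of
def world(name,depth,mask):
    c=calibration(name);K=np.array(c["intrinsics"]);R=cv2.Rodrigues(np.array(c["rvec"],float))[0];t=np.array(c["tvec"],float).ravel()
    v,u=np.nonzero(mask&(depth>0));z=depth[v,u]
    p=np.linalg.inv(K)@np.vstack([u*z,v*z,z])
    return (R.T@(p-t[:,None])).T
def pix(name,P):
    c=calibration(name);return cv2.projectPoints(np.array(P,float).reshape(-1,3),np.array(c["rvec"],float),np.array(c["tvec"],float),np.array(c["intrinsics"],float),None)[0].reshape(-1,2)
E
python3 - <<'E'
from h import *
ims=[]
np.set_printoptions(precision=3,suppress=True)
for n in("scene","top"):
    im,d=camera(n);ims.append(im);cv2.imwrite(f"pics/{n}0.png",im);np.save(n,d)
    for t in["left_head","right_head","flap","cabinet","dip_dish","plates","sweet_jar","flower_pot","mug","gift","low_stand"]:
        for o in outline_of(t,n)[:2]:
            P=world(n,d,o["region"])
            print(n,t,round(o["conf"],2),np.round(o["bbox"]), *( [np.median(P,0),np.percentile(P,2,axis=0),np.percentile(P,98,axis=0)] if len(P) else []))
print(ctrl.get_obs())
E
```

```text
scene flap 0.59 [240. 270.  26.  33.] [ 0.802 -0.017  0.186] [ 0.765 -0.045  0.111] [0.816 0.011 0.199]
scene plates 0.71 [290. 284.  46.  43.] [0.808 0.108 0.116] [0.76  0.057 0.106] [0.858 0.158 0.124]
scene sweet_jar 0.61 [240. 271.  26.  39.] [ 0.802 -0.015  0.188] [ 0.763 -0.043  0.11 ] [0.816 0.011 0.199]
scene flower_pot 0.93 [398. 218.  42.  46.] [0.591 0.441 0.071] [0.548 0.398 0.   ] [0.632 0.481 0.111]
scene flower_pot 0.26 [273. 215. 116.  47.] [0.666 0.07  0.193] [ 0.634 -0.061  0.102] [0.696 0.197 0.259]
scene low_stand 0.74 [ 85. 249.  47.  45.] [ 0.685 -0.419  0.08 ] [ 0.626 -0.477  0.006] [ 0.735 -0.367  0.083]
top left_head 0.73 [198. 171.  10.  26.] [0.619 0.161 0.088] [0.584 0.15  0.071] [0.654 0.17  0.099]
top left_head 0.49 [237. 132. 126. 132.] [0.731 0.044 0.107] [ 0.6   -0.096  0.039] [0.881 0.196 0.258]
top right_head 0.6 [256. 181.   6.  28.] [ 0.59  -0.005  0.084] [ 0.555 -0.017 -0.003] [0.626 0.008 0.099]
top flap 0.84 [229. 152. 107.  39.] [0.66  0.067 0.195] [ 0.626 -0.06   0.105] [0.691 0.197 0.26 ]
top flap 0.63 [257. 181.   7.  28.] [ 0.594 -0.006  0
[... 845 characters left out ...]
-0.376 -0.001] [ 0.517 -0.277  0.092]
top gift 0.6 [131. 263.  34.  35.] [0.351 0.346 0.059] [0.308 0.313 0.017] [0.396 0.385 0.066]
top low_stand 0.62 [403. 155.  41.  47.] [ 0.678 -0.423  0.079] [ 0.624 -0.48   0.   ] [ 0.736 -0.368  0.086]
{'time_s': 1.2, 'q': array([-1.424,  0.181,  1.607, -0.   ,  1.354, -0.206]), 'dq': array([ 0.   , -0.   ,  0.001, -0.   ,  0.001, -0.002]), 'joint_efforts': array([  0.   , -44.485, -35.168,  -0.   ,   0.001,   0.   ]), 'eef_pos': array([ 0.199, -0.54 ,  0.231]), 'eef_rot': array([ 0.   ,  0.984,  0.175, -0.   ]), 'wrist_force': array([-0.634, -0.515,  0.533]), 'torque': array([-0.011,  0.003, -0.063]), 'grasp_force': 0.0, 'opening': 1.002000740157425}
```

View pics/scene0.png

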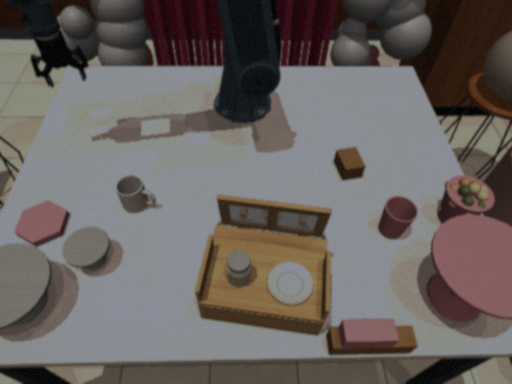

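View pics/top0.png

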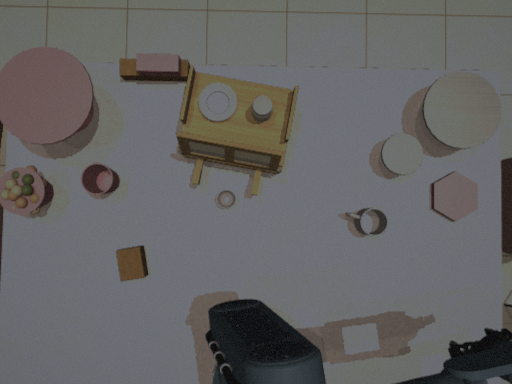

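The scene view faces back towards the robot. The flap is up at (275,215), with the jar at (239,266) and the plate at (291,284). In the top view the heads are at (198,171) and (256,181), and the dip dish at (227,198) is between them. The cabinet is turned slightly.

Run:
```python
from h import *
np.set_printoptions(precision=4,suppress=True)
d=np.load("top.npy");camera("top")
F=world("top",d,outline_of("flap","top")[0]["region"])
c=np.median(F,0);F=F[(np.abs(F-c)<.2).all(1)]
for _ in range(3):
    c=F.mean(0);n=np.linalg.svd(F-c,full_matrices=False)[2][2];n*=np.sign(n[0]);F=F[np.abs((F-c)@n)<.006]
yaw=np.arctan2(n[1],n[0]);print("flap n",n,"yaw",yaw,"lean",np.arcsin(-n[2]),len(F))
allP=world("top",d,np.ones_like(d,bool))
H={}
for nm,g in(("L",(.619,.161)),("R",(.59,-.005))):
    m=(np.hypot(allP[:,0]-g[0],allP[:,1]-g[1])<.055)&(abs(allP[:,2]-.094)<.007)
    P=allP[m];
    r=cv2.minAreaRect((P[:,:2]*1000).astype(np.float32));H[nm]=P;print(nm,len(P),r)
C=allP[(allP[:,2]>.1)&(allP[:,2]<.112)&(np.hypot(allP[:,0]-.75,allP[:,1]-.04)<.25)]
print("deck",cv2.minAreaRect((C[:,:2]*1000).astype(np.float32)))
L=np.median(H["L"],0);R=np.median(H["R"],0);y=L-R;yh=np.arctan2(-y[0],y[1]);print("yaw heads",yh,np.hypot(*y[:2]),L,R)
for yw in(yaw,yh):
    ex=np.array([np.cos(yw),np.sin(yw)]);ey=np.array([-ex[1],ex[0]])
    print("yaw",yw)
    for k,P in H.items():
        a=P[:,:2]@ex;b=P[:,:2]@ey;print(k,"x",np.percentile(a,[1,5,50,95,99]),"y",np.percentile(b,[1,5,50,95,99]))
    # hinge x: flap plane at z=.1 (front face 6 mm)
    a=F[:,:2]@ex;k=np.polyfit(F[:,2],a,1);b=F[:,:2]@ey
    print("flap x at z=.1",np.polyval(k,.1),"slope",k[0],"y rng",np.percentile(b,[.5,99.5]),"zmax",F[:,2].max())
    cx=C[:,:2]@ex;cy=C[:,:2]@ey;print("deck x",np.percentile(cx,[.5,99.5]),"y",np.percentile(cy,[.5,99.5]))
im=cv2.imread("pics/top0.png")[70:230,150:320];cv2.imwrite("pics/c1.png",cv2.resize(im,None,fx=4.5,fy=3.7))
```

```text
flap n [ 0.0021 -0.0005 -1.    ] yaw -0.2341369815437263 lean 1.5686132595287543 1292
L 98 ((616.67431640625, 148.89791870117188), (49.15578842163086, 75.1181411743164), 81.94143676757812)
R 88 ((592.1217041015625, -13.33746337890625), (28.094186782836914, 84.76232147216797), 58.94198989868164)
deck ((734.9103393554688, 87.49369049072266), (365.4779052734375, 307.38079833984375), 77.83203125)
yaw heads -0.16816206971656683 0.1695680346792726 [0.6013 0.1644 0.0943] [ 0.5729 -0.0028  0.0936]
yaw -0.2341369815437263
L x [0.5271 0.5285 0.5475 0.5658 0.6031] y [0.2808 0.2914 0.2999 0.3081 0.3095]
R x [0.5384 0.5395 0.5586 0.5765 0.6152] y [0.1059 0.1224 0.1307 0.1389 0.1397]
flap x at z=.1 0.7627833730702108 slope 0.2642115917863888 y rng [-0.3113 -0.1961] zmax 0.08518863399103534
deck x [0.602  0.8471] y [0.076  0.4281]
yaw -0.16816206971656683
L x [0.5455 0.5472 0.566  0.5845 0.6203] y [0.2404 0.2546 0.2629 0.2715 0.2725]
R x [0.5455 0.5471 0.5658 0.5839 0.6205] y [0.0651 0.0851 0.0935 0.1017 0.1023]
flap x at z=.1 0.7443987783758087 slope 0.26331436710628053 y rng [-0.3607 -0.2454] zmax 0.08518863399103534
deck x [0.6199 0.8565] y [0.0318 0.3723]
```

View pics/c1.png

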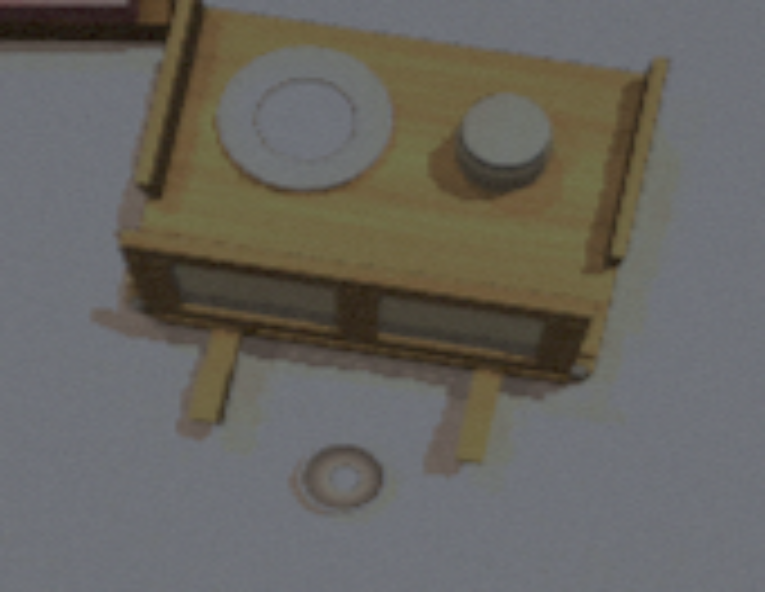

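Both heads come out 40 mm long and 169.6 mm apart, which matches the given sizes. The cabinet yaw is about -0.168 rad and the hinge is at x' ≈ 0.617. Moving to the right head.

Call:
move_arm(series=[[[0.7, 26, -19, 0, 0.052], [0.7, 53, -38, 0, 0.104], [0.7, 80, -57, 0, 0.156], [0.7, 106, -76, 0, 0.208], [0.7, 133, -95, 0, 0.26], [0.7, 160, -113, 0, 0.312], [0.7, 186, -132, 0, 0.364], [0.7, 213, -151, 0, 0.416], [0.7, 239, -170, 0, 0.468], [0.7, 266, -189, 0, 0.52]]])

```text
time_s: 2.13
eef_pos: [0.3836, -0.269, 0.2315]
eef_rot: [0.0, 0.996, -0.085, 0.0]
wrist_force: [1.3, -0.1, 0.1]
opening: 0.699
grasp_force: 0.0
```

Call:
move_arm(series=[[[0.7, 14, -32, 0, 0], [0.7, 29, -64, 0, 0], [0.7, 44, -96, 0, 0], [0.7, 59, -128, 0, 0], [0.7, 74, -160, 0, 0], [0.7, 89, -192, 0, 0], [0.7, 104, -224, 20, 0], [0.7, 120, -256, 40, 0], [0.7, 137, -285, 60, 0], [0.7, 137, -295, 85, 0]]])

```text
time_s: 2.97
eef_pos: [0.5708, 0.0009, 0.1469]
eef_rot: [-0.0, 0.997, -0.082, 0.002]
wrist_force: [0.3, -0.8, -0.0]
opening: 0.697
grasp_force: 0.0
```

Run:
```python
from h import *
im,d=camera("top");o=ctrl.get_obs();p=o["eef_pos"];print(p,pix("top",[p,[.5735,-.0027,.094]]))
e=np.array([.9859,-.1674]);f=np.array([.1674,.9859]);print(p[:2]@e,p[:2]@f)
a=im[100:260,150:320];s,_=camera("scene");b=s[100:260,190:360]
cv2.imwrite("pics/c2.png",cv2.resize(np.hstack([a,b]),(800,376)))
```

```text
[0.5658108  0.00201237 0.14037452] [[253.37728322 188.64271217]
 [254.9066371  186.69570689]]
0.5574959988157555 0.09670072415850724
```

View pics/c2.png

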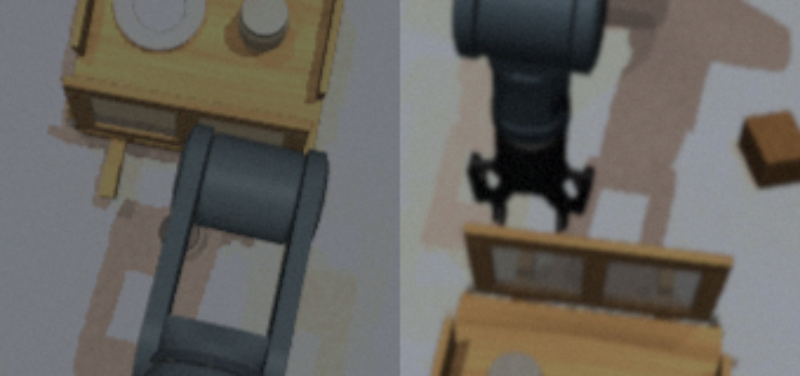

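The arm covers the right head in the top view. In the scene view the open fingers are in front of the flap and clear of it. Next I descend and close.

Call:
move_arm(series=[[[0.7, 2, 2, 20, 0], [0.7, 2, 2, 40, 0], [0.7, 2, 2, 60, 0], [0.7, 2, 2, 84, 0], [0.7, 2, 2, 84, 0], [0, 2, 2, 84, 0], [0, 2, 2, 84, 0], [0, 2, 2, 84, 0], [0, 2, 2, 84, 0], [0, 2, 2, 84, 0]]])

```text
time_s: 3.9
eef_pos: [0.5704, -0.0043, 0.0641]
eef_rot: [-0.0, 0.997, -0.083, 0.002]
wrist_force: [1.0, 2.9, 1.8]
opening: 0.198
grasp_force: 60.4
```

The opening is 17 mm, so the head is gripped. Now I lift and pull.

Call:
move_arm(series=[[[0, 0, 0, -7, 0], [0, 0, 0, -14, 0], [0, 0, 0, -20, 0], [0, 0, 0, -20, 0], [0, -9, 0, -20, 0], [0, -18, 0, -20, 0], [0, -27, 0, -20, 0], [0, -36, 0, -20, 0], [0, -46, 0, -20, 0], [0, -50, 0, -20, 0]]])

```text
time_s: 4.73
eef_pos: [0.5179, 0.0043, 0.0822]
eef_rot: [-0.0, 0.997, -0.083, -0.0]
wrist_force: [2.6, 4.9, -1.0]
opening: 0.196
grasp_force: 59.7
```

Call:
move_arm(series=[[[0, -7, 0, 4, 0], [0, -14, 0, 10, 0], [0, -22, 0, 15, 0], [0, -30, 0, 20, 0], [0, -38, 0, 20, 0], [0, -45, 0, 20, 0], [0, -51, 0, 20, 0], [0, -54, 0, 20, 0], [0, -54, 0, 20, 0], [0, -54, 0, 20, 0]]])

```text
time_s: 5.57
eef_pos: [0.4663, 0.0127, 0.0627]
eef_rot: [0.0, 0.997, -0.084, 0.0]
wrist_force: [0.3, 5.6, 6.0]
opening: 0.201
grasp_force: 60.6
```

Call:
move_arm(series=[[[0.7, 0, 0, 0, 0], [0.7, 0, 0, 0, 0], [0.7, 0, 0, 0, 0], [0.7, 0, 0, -30, 0], [0.7, 0, 0, -60, 0], [0.7, 10, -20, -85, 0], [0.7, 30, -55, -85, 0], [0.7, 52, -90, -85, 0], [0.7, 74, -125, -85, 0], [0.7, 94, -160, -85, 0]]])

```text
time_s: 6.4
eef_pos: [0.5866, 0.1558, 0.147]
eef_rot: [0.0, 0.996, -0.084, -0.0]
wrist_force: [0.3, -0.7, -0.1]
opening: 0.699
grasp_force: 0.0
```

Call:
move_arm(series=[[[0.7, 8, -11, 0, 0], [0.7, 8, -11, 0, 0], [0.7, 8, -11, 25, 0], [0.7, 8, -11, 55, 0], [0.7, 8, -11, 84, 0], [0.7, 8, -11, 84, 0], [0, 8, -11, 84, 0], [0, 8, -11, 84, 0], [0, 8, -11, 84, 0], [0, 8, -11, 84, 0]]])

```text
time_s: 7.23
eef_pos: [0.597, 0.1645, 0.0657]
eef_rot: [-0.0, 0.997, -0.084, 0.002]
wrist_force: [1.5, 1.1, 1.6]
opening: 0.197
grasp_force: 60.7
```

Call:
move_arm(series=[[[0, 0, 0, -7, 0], [0, 0, 0, -14, 0], [0, 0, 0, -20, 0], [0, 0, 0, -20, 0], [0, -9, 0, -20, 0], [0, -18, 0, -20, 0], [0, -27, 0, -20, 0], [0, -36, 0, -20, 0], [0, -46, 0, -20, 0], [0, -50, 0, -20, 0]]])

```text
time_s: 8.07
eef_pos: [0.5444, 0.1732, 0.0833]
eef_rot: [0.0, 0.997, -0.083, -0.0]
wrist_force: [1.6, 1.8, 1.0]
opening: 0.2
grasp_force: 60.3
```

Call:
move_arm(series=[[[0, -7, 0, 4, 0], [0, -14, 0, 10, 0], [0, -22, 0, 15, 0], [0, -30, 0, 20, 0], [0, -38, 0, 20, 0], [0, -45, 0, 20, 0], [0, -51, 0, 20, 0], [0, -54, 0, 20, 0], [0, -54, 0, 20, 0], [0, -54, 0, 20, 0]]])

```text
time_s: 8.9
eef_pos: [0.4927, 0.1818, 0.0634]
eef_rot: [-0.0, 0.997, -0.083, 0.0]
wrist_force: [2.8, 1.3, 4.4]
opening: 0.2
grasp_force: 60.7
```

Call:
move_arm(series=[[[0.7, 0, 0, 0, 0], [0.7, 0, 0, 0, 0], [0.7, 0, 0, 0, 0], [0.7, 0, 0, -30, 0], [0.7, 0, 0, -60, 0], [0.7, 0, 0, -90, 0], [0, 0, 0, -125, 0], [0, 0, 0, -160, 0], [0, 0, 0, -200, 0], [0, 0, 0, -230, 0]]])

```text
time_s: 9.73
eef_pos: [0.4925, 0.1816, 0.2958]
eef_rot: [0.0, 0.996, -0.084, 0.0]
wrist_force: [-0.4, 0.6, -0.3]
opening: 0.139
grasp_force: 0.0
```

Run:
```python
from h import *
np.set_printoptions(precision=4,suppress=True)
im,d=camera("top");cv2.imwrite("pics/t3.png",im)
E=np.array([[.9859,-.1674],[.1674,.9859]])
p=ctrl.get_obs()["eef_pos"];print(p,E@p[:2])
P=world("top",d,np.ones_like(d,bool));q=P[:,:2]@E.T
for y0 in(.0915,.261):
    m=(abs(P[:,2]-.094)<.007)&(abs(q[:,1]-y0)<.02)&(q[:,0]>.38)&(q[:,0]<.6);print(y0,m.sum(),np.percentile(q[m],[2,98],axis=0) if m.any() else "")
m=(P[:,2]>.235)&(P[:,2]<.27)&(q[:,0]>.6)&(q[:,0]<.75)&(q[:,1]>.0)&(q[:,1]<.4);print("edge",m.sum(),np.percentile(q[m],[2,50,98],axis=0),P[m,2].max())
m=(P[:,2]>.18)&(P[:,2]<.21)&(q[:,0]>.72)&(q[:,0]<.9)&(q[:,1]>0)&(q[:,1]<.4);print("jar",m.sum(),np.percentile(q[m],[2,50,98],axis=0))
```

```text
[0.4952 0.182  0.3021] [0.4578 0.2623]
0.0915 90 [[0.4416 0.0849]
 [0.4795 0.102 ]]
0.261 9 [[0.4637 0.2539]
 [0.4797 0.2599]]
edge 756 [[0.6434 0.05  ]
 [0.6498 0.1778]
 [0.6584 0.3067]] 0.26465559907579955
jar 326 [[0.7526 0.0926]
 [0.7766 0.1162]
 [0.8025 0.1402]]
```

View pics/t3.png

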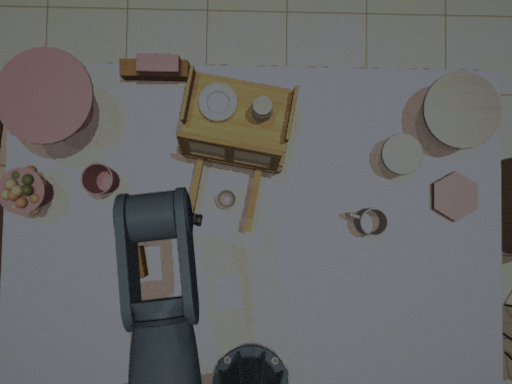

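Both supports are out by about 104 mm. The left one is mostly under the arm, around (143,262) in this view. The flap is still up and its top edge is at x' ≈ 0.652. Next I go over and behind the flap.

Call:
move_arm(series=[[[0, 10, 10, -10, 0], [0, 40, 22, -10, 0], [0, 74, 34, -10, 0], [0, 108, 46, -10, 0], [0, 142, 58, -10, 0], [0, 174, 70, -10, 0], [0, 206, 82, -10, 0], [0, 236, 84, -10, 0], [0, 236, 84, -10, 0], [0, 236, 84, -10, 0]]])

```text
time_s: 10.62
eef_pos: [0.7115, 0.0577, 0.2989]
eef_rot: [0.0, 0.996, -0.085, -0.003]
wrist_force: [-0.2, 0.8, 0.1]
opening: 0.002
grasp_force: 0.0
```

Call:
move_arm(series=[[[0, 0, 0, 20, 0], [0, 0, 0, 40, 0], [0, 0, 0, 60, 0], [0, 0, 0, 70, 0], [0, 0, 0, 70, 0], [0, 0, 0, 70, 0], [0, 0, 0, 70, 0], [0, 0, 0, 70, 0], [0, 0, 0, 70, 0], [0, 0, 0, 70, 0]]])

```text
time_s: 11.45
eef_pos: [0.712, 0.0596, 0.2345]
eef_rot: [-0.0, 0.997, -0.084, 0.001]
wrist_force: [-0.4, 0.4, 0.2]
opening: 0.003
grasp_force: 0.0
```

Run:
```python
from h import *
np.set_printoptions(precision=4,suppress=True)
im,d=camera("scene");cv2.imwrite("pics/s4.png",cv2.resize(im[120:340,160:400],(768,704))[:600])
E=np.array([[.9859,-.1674],[.1674,.9859]])
o=ctrl.get_obs();p=o["eef_pos"];print(p,E@p[:2],o["wrist_force"],o["opening"])
```

```text
[0.7118 0.0596 0.2342] [0.6918 0.1779] [-0.6147 -0.0067  0.226 ] -0.0011768149130478242
```

View pics/s4.png

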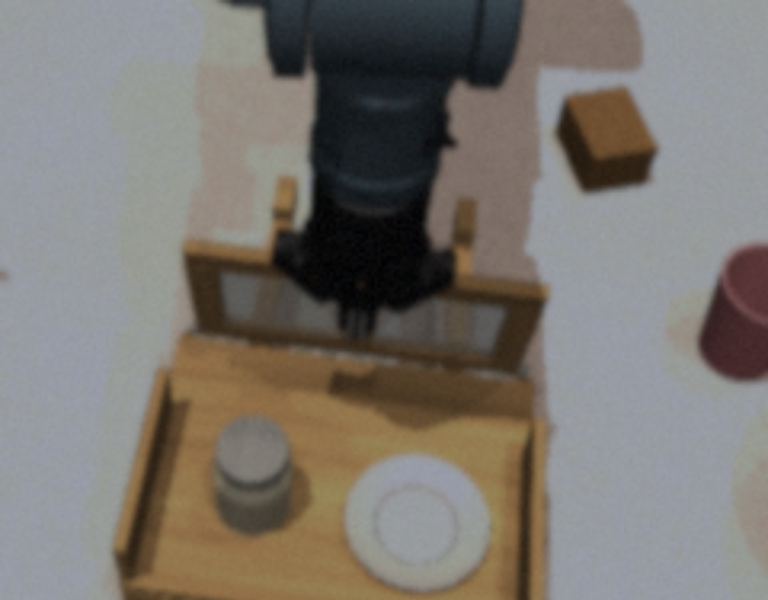

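The closed fingertips at (357,325) in the crop are behind the middle of the flap and clear of the jar and plate. Now I push the flap gently up past vertical.

Call:
move_arm(series=[[[0, -10, 0, -1, 0], [0, -20, 0, -2, 0], [0, -30, 0, -3, 0], [0, -41, 0, -4, 0], [0, -52, 0, -6, 0], [0, -63, 0, -6, 0], [0, -74, 0, -6, 0], [0, -85, 0, -5, 0], [0, -98, 0, -3, 0], [0, -110, 0, -1, 0]]])

```text
time_s: 12.33
eef_pos: [0.6036, 0.0777, 0.2349]
eef_rot: [0.0, 0.996, -0.084, 0.002]
wrist_force: [4.2, -1.5, -0.9]
opening: -0.002
grasp_force: 1.5
```

Run:
```python
from h import *
np.set_printoptions(precision=4,suppress=True)
im,d=camera("scene")
E=np.array([[.9859,-.1674],[.1674,.9859]])
o=ctrl.get_obs();p=o["eef_pos"];print(p,E@p[:2],o["wrist_force"])
cv2.imwrite("pics/s5.png",cv2.resize(im[120:340,160:400],(654,600)))
P=world("scene",d,np.ones_like(d,bool));q=P[:,:2]@E.T
for lo,hi in((.055,.075),(.29,.31)):
    m=(q[:,1]>lo)&(q[:,1]<hi)&(P[:,2]>.13)&(q[:,0]>.45)&(q[:,0]<.7);A=np.c_[q[m,0],P[m,2]];print(len(A),A[A[:,1].argmax()],np.polyfit(A[:,1],A[:,0],1))
```

```text
[0.6014 0.0784 0.2344] [0.5798 0.1779] [ 0.5553  0.4904 -0.0525]
347 [0.5676 0.2498] [-0.4267  0.6727]
363 [0.5689 0.2505] [-0.4391  0.6759]
```

View pics/s5.png

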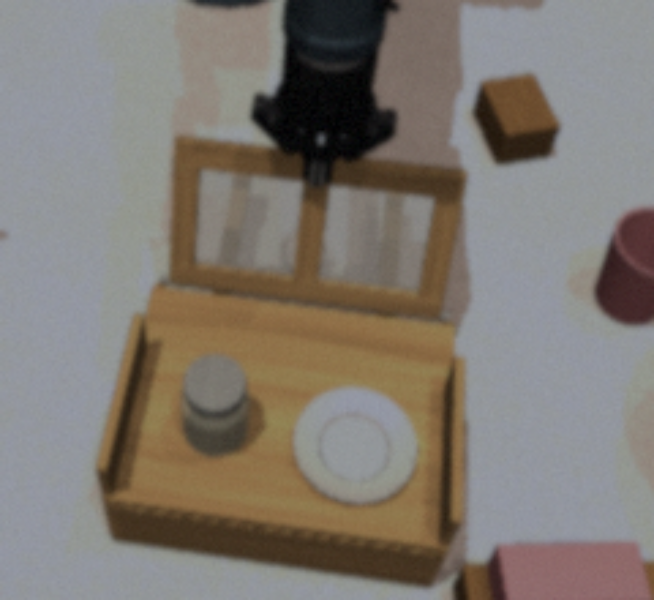

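The flap is now tipped about 0.41 rad past upright. Its tilted plane puts the hinge at x' ≈ 0.624, which agrees with the deck's rear edge minus 232 mm. I follow the arc down.

Call:
move_arm(series=[[[0, -8, 0, 4, 0], [0, -16, 0, 9, 0], [0, -23, 0, 15, 0], [0, -31, 0, 21, 0], [0, -39, 0, 28, 0], [0, -47, 0, 35, 0], [0, -54, 0, 42, 0], [0, -60, 0, 50, 0], [0, -66, 0, 58, 0], [0, -70, 0, 66, 0]]])

```text
time_s: 13.22
eef_pos: [0.5331, 0.0897, 0.1674]
eef_rot: [0.0, 0.997, -0.083, -0.0]
wrist_force: [-0.6, 0.6, 2.8]
opening: 0.001
grasp_force: 1.0
```

Call:
move_arm(series=[[[0, -4, 0, 7, 0], [0, -7, 0, 14, 0], [0, -9, 0, 21, 0], [0, -11, 0, 28, 0], [0, -13, 0, 35, 0], [0, -14, 0, 41, 0], [0, -15, 0, 47, 0], [0, -15, 0, 52, 0], [0, -15, 0, 55, 0], [0, -15, 0, 57, 0]]])

```text
time_s: 14.05
eef_pos: [0.519, 0.0921, 0.1107]
eef_rot: [-0.0, 0.997, -0.084, -0.0]
wrist_force: [-1.4, 0.7, 2.3]
opening: -0.001
grasp_force: 0.7
```

```bash
cat > m.py <<'E'
from h import *
np.set_printoptions(precision=4,suppress=True)
im,d=camera("scene");t,dt=camera("top")
E=np.array([[.9859,-.1674],[.1674,.9859]])
o=ctrl.get_obs();p=o["eef_pos"];print(o["time_s"],p,E@p[:2],o["wrist_force"])
import sys
cv2.imwrite(sys.argv[1],cv2.resize(np.hstack([im[60:300,150:390],t[80:320,100:340]]),(800,400)))
for n,D in(("scene",d),("top",dt)):
  P=world(n,D,np.ones_like(D,bool));q=P[:,:2]@E.T
  for lo,hi in((.05,.07),(.29,.31)):
    m=(q[:,1]>lo)&(q[:,1]<hi)&(P[:,2]>.07)&(P[:,2]<.2)&(q[:,0]>.47)&(q[:,0]<.6);A=np.c_[q[m,0],P[m,2]]
    if len(A)>20: k=np.polyfit(A[:,0],A[:,1],1);print(n,len(A),"x",A[:,0].min(),A[:,0].max(),"tilt",np.arctan(k[0]),"z@.5",np.polyval(k,.5))
E
python3 m.py pics/s6.png
```

```text
14.15 [0.5192 0.092  0.1109] [0.4965 0.1776] [ 0.8318  0.2258 -0.4335]
scene 267 x 0.47057477598867636 0.5993970872669252 tilt -0.04204241407113439 z@.5 0.110383133287265
scene 276 x 0.47000945916233094 0.59975888858051 tilt -0.034915999252038726 z@.5 0.11027718082923886
top 332 x 0.47001072737733146 0.5991682997364235 tilt -0.033244080732851025 z@.5 0.10966995712301487
top 325 x 0.4701435238793797 0.5993426418832581 tilt -0.031743932350886656 z@.5 0.10999921060920759
```

View pics/s6.png

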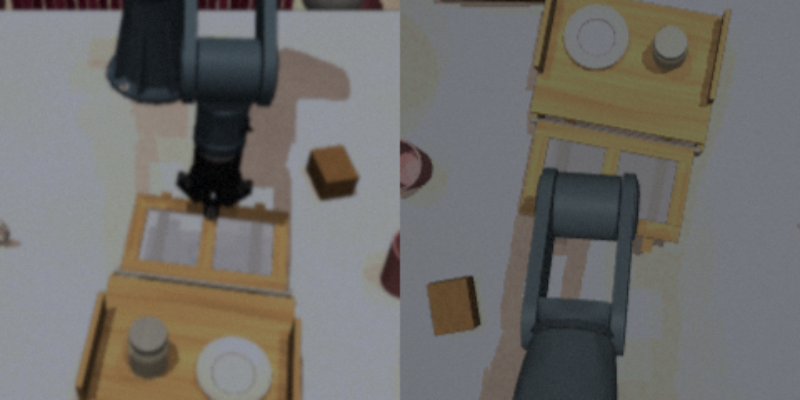

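The flap is nearly level, about 0.035 rad short. I press a little further until it seats.

Call:
move_arm(series=[[[0, 0, 0, 1, 0], [0, 0, 0, 2, 0], [0, 0, 0, 3, 0], [0, 0, 0, 4, 0], [0, 0, 0, 5, 0], [0, 0, 0, 6, 0], [0, 0, 0, 6, 0], [0, 0, 0, 6, 0], [0, 0, 0, 6, 0], [0, 0, 0, 6, 0]]])

```text
time_s: 14.98
eef_pos: [0.5192, 0.0921, 0.1052]
eef_rot: [-0.0, 0.997, -0.083, -0.0]
wrist_force: [0.3, 0.6, 0.2]
opening: -0.003
grasp_force: 0.2
```

```bash
python3 m.py pics/s7.png
```

```text
15.0833 [0.5192 0.0921 0.1053] [0.4965 0.1777] [ 1.2105  0.4492 -0.1754]
scene 259 x 0.47043806705262237 0.5991615509093461 tilt 0.005649510169253131 z@.5 0.10488847597031095
scene 266 x 0.4715099745321839 0.5997166929451466 tilt 0.009635020596682427 z@.5 0.10515571403391132
top 329 x 0.4704528553723991 0.5995018005557519 tilt -0.0035208978132644777 z@.5 0.10485915000701526
top 327 x 0.47026200645333693 0.5997122303683907 tilt 0.010854194765841648 z@.5 0.10473041550819955
```

Call:
move_arm(series=[[[0, 0, 0, 1, 0], [0, 0, 0, 1, 0], [0, 0, 0, 2, 0], [0, 0, 0, 2, 0], [0, 0, 0, 2, 0], [0, 0, 0, 2, 0], [0, 0, 0, 2, 0], [0, 0, 0, 2, 0], [0, 0, 0, 2, 0], [0, 0, 0, 2, 0]]])

```text
time_s: 15.92
eef_pos: [0.5192, 0.0921, 0.1038]
eef_rot: [0.0, 0.997, -0.083, -0.0]
wrist_force: [-2.7, 0.7, 5.5]
opening: -0.003
grasp_force: 3.3
```

The force is now sustained, so the flap is seated. I retreat upwards and check.

Call:
move_arm(series=[[[0, 0, 0, -5, 0], [0, 0, 0, -20, 0], [0, 0, 0, -40, 0], [0, 0, 0, -65, 0], [0, 0, 0, -90, 0], [0, 0, 0, -120, 0], [0, 0, 0, -150, 0], [0, 0, 0, -150, 0], [0, 0, 0, -150, 0], [0, 0, 0, -150, 0]]])

```text
time_s: 16.75
eef_pos: [0.5188, 0.0921, 0.2527]
eef_rot: [-0.0, 0.997, -0.084, -0.0]
wrist_force: [0.6, 0.1, -0.5]
opening: 0.007
grasp_force: 0.0
```

```bash
python3 m.py pics/s8.png
```

```text
16.85 [0.5182 0.0921 0.2516] [0.4955 0.1775] [-0.3441 -0.0633 -0.4766]
scene 256 x 0.4708912858498259 0.5995396389483616 tilt 0.011113103644634116 z@.5 0.10406778961413769
scene 260 x 0.4707319153445264 0.5999628559222848 tilt 0.014608263730343669 z@.5 0.10424585639781615
top 330 x 0.47039909783333667 0.5999568792843082 tilt 0.016412384575336492 z@.5 0.10336695338997605
top 105 x 0.5584336452098447 0.5995037652627981 tilt -0.0038257797160107265 z@.5 0.10524444894656244
```

View pics/s8.png

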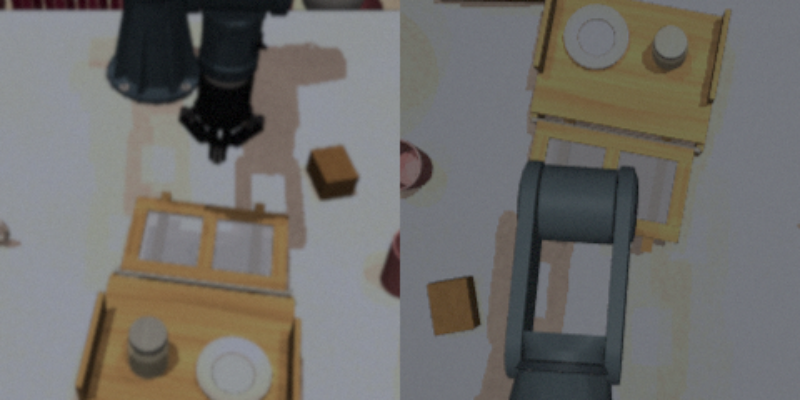

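The flap is level to about 0.015 rad. Both supports poke out past its edge, at (165,196) and (259,207). The arm is clear and nothing else has moved.

```bash
python3 -c "
from bench import order;print(order.hand_in())"
```

```text
the job is handed in; nothing more can be done
None
```

I drew both supports out about 104 mm with the flap still up, then lowered the flap level onto them (within about 0.015 rad by camera). The bystanders visible in the last pictures stood where they were, and I handed the job in; no verdict came back.

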